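# Lock the end plate of a core cradle with its cam

## Robot

A 7-joint arm with a two-finger parallel gripper is mounted at the origin on a cart in front of the work surface, level with it; the furniture and walls round the work are solid. World frame = base frame: x ahead of the robot, y to its left, z up, the work surface at z = 0. Lengths are in mm, angles in rad, forces in N, time in s.
With the tool pointing down it reaches from about 400 to 850 mm from the base axis. Payload 10.4 kg.
Tool frame: the origin (TCP) lies at the very end of the fingers, on their centre line; the grasp point (between the pads) lies arm.pinch_z behind it (arm.pinch_z is the distance from the TCP to the grasp point, in mm); z points along the fingers, y is the line along which they close (so a half turn about z gives the same grasp; the last joint's range is limited). The gripper opens to 85 mm and grips with 20 to 120 N. Pads are 22 mm wide; open, the fingers measure 114 mm over their backs; the gripper's body (76 mm by 85 mm) begins 54 mm behind the grasp point. The pads swing forward as they close: fully open they stand 13 mm farther back than shut.
Start: joints at [1.09, 0.332, -0.065, 1.46, 0.022, 1.35, -0.088], TCP at [276.258, -560.654, 231.338] pointing down, gripper open.
Joint ranges: [-2.6, 2.6], [-0.5, 2.12], [-1.47, 1.34], [0.16, 2.42], [-1.27, 4.41], [0.06, 2.06], [-2.6, 2.6]. Speed limits (rad/s): [2.22, 2.22, 2.79, 2.79, 3.14, 3.14, 3.14].

## Interface

Orientations are given as [roll, pitch, yaw] about the fixed x, y, z axes, in that order (R = Rz(yaw) Ry(pitch) Rx(roll)).
In Python, from rig import arm gives the robot as it stands.
- The arm moves only by the shell command python3 -m handwheel 'ROWS' [FORCE]. ROWS is text: rows parted by semicolons, each of 7 numbers parted by spaces: the opening, from 0 (shut) to 1 (fully open), then the shift along the tool's x, y, z in cm, then the turn, a rotation vector about the tool's x, y, z in degrees. In form: grip tx ty tz ax ay az; .... A call has 1 to 12 rows; each row is the pose to reach, as a shift and turn from the pose commanded when the call began, along the tool's axes at that moment; what a row does not reach only later rows make up. A row lasts 1/8 s, in which the tool goes at most 62.5 mm and 10.7 degrees, less where a joint would pass 70% of its speed; a pose out of reach is approached as far as the arm can. A call with a gripper value outside its range is refused whole. The fingers move at their own pace and stop on an object; FORCE is the grip in N (left out, the last holds). Time passes only in rows, so rows that repeat a pose let the fingers close. It gives the time, the measured TCP pose, the force, the opening and the grip force at its end, in the units of the state.
- arm.get_obs(): the state, without advancing time (a new reading comes with each control period).
- arm.grab_frame(name): name is "scene" or "top" or "wrist"; returns a dict with "color" (400x640x3 uint8, red, green, blue), "intrinsics" (3x3 intrinsics, pixels), "world_to_cam" (4x4, takes a point from world to camera coordinates). Camera axes: x right, y down, z forward; pixel columns grow to the right and rows downward; lengths in mm; the calibration is good to about 2 mm. A picture is of the moment at which its call begins. There is no depth.
- arm.job_done(): hands the job in; it is judged then, once.
The state is a dict: "clock": time; "qpos": joint angles; "qvel": joint speeds; "joint_torque": joint torques, N m; "tool_pos": TCP position; "ee_rot": TCP orientation; "force": force on the tool from outside, world axes, zero at the start; "wrist_torque": the same for the moment, N m; "opening": finger opening in mm; "grasp_force": force on a finger pad.
Only numpy, scipy, OpenCV 4.12 (cv2) and the standard library are available. Lean on these libraries where they do the work, as an engineer would, in place of code of your own. Each camera call takes 0.05 s, during which the arm holds its last target. There are 200 camera calls.

## Task

Close the core cradle: push its end plate up until the bolt head on it stops inside the cam, then take the flat-blade driver from its stand, seat the blade fully in the slot of the cam disc by feel, and turn the cam clockwise (seen from above) until it has drawn the end plate flush against the cradle. Use light force on the cradle with the driver (never over 30 N), do not force the cam past its stop, put the driver back upright in its stand with the blade down in the pocket, and leave the two loose cores and the mallet where they are.

Things in the scene. Friction and masses are not known exactly. Their poses are not given: they have to be found in the camera images.
- cradle: fixed grey-painted metal core cradle. Origin on the worktop under the cam's axis, z up. Its cam block (x -35 to 35, y -60 to 35 mm, 50 high) carries the cam; beside it (x 35 to 135 mm) is a pocket, 40 mm high, with a short core fixed in it (top about 57 mm). The end plate closes its +y face (y = 35 mm) and runs on two guide rods that reach to y = 92 mm, under 17 mm high.
- cam_axis (a point): centre of the cam disc's top face, 61 mm above the worktop, axes of the cradle. The steel disc, 51 mm in diameter, sits in a fixed dark collar (65 mm) of the same height. The disc stays where it is left: it takes 0.09 to 0.13 N m to turn. Turned clockwise from above, it has the plate flush when its slot lies 1.2 rad clockwise of the cradle's y axis; a hard stop follows at 1.4 rad.
- slot_floor (a point): centre of the floor of the disc's straight slot, 9.8 mm below the top face, on the cam's axis, axes of the cradle (they do not turn with the disc). Slot 5.2 mm wide, 28 mm long, through the centre. The disc's angle is not reported: at the start the slot lies from 0.42 rad anticlockwise to 0.36 rad clockwise (from above) of the cradle's y axis, to be seen or felt.
- end_plate (a joint): gap between end plate and cradle (m): 0 is flush, up to 0.040 is open; the plate slides along the cradle's y axis with a drag of about 2 N and stays where it is left. Pushed in by hand it stops at a gap of about 4 mm, when the bolt head stands in the mouth of the cam; only turning the cam draws it further.
- push_point (a point): point on the outer face (the face away from the cradle) of the end plate, above the bolt, 45 mm above the worktop; moves with the plate, axes parallel to the cradle's. The plate is 170 mm long (from 35 mm before this point to 135 mm behind it along the cradle's x), 12 mm thick, top 56 mm above the worktop.
- stand: grey fixed stand, 80 (x) by 70 (y) mm, 50 mm high, origin in the middle of its underside. In the middle of its top a through pocket, 32 mm along x by 16 mm along y, that takes the blade and shank of the driver.
- driver: stubby flat-blade driver, 122 mm long, 0.14 kg, standing blade down in the stand, its x axis along the stand's. Origin at the middle of the blade's end, z up the handle. Blade 24 mm wide (x), 3.5 mm thick (y), 16 mm high; shank 11 mm in diameter; steel collar 40 mm in diameter from 45 to 51 mm, whose underside rests on the stand, which puts the blade's end 5 mm above the worktop; flat-sided wooden handle 34 (x) by 24 (y) mm from 51 to 119 mm.
- driver_grip (a point): middle of the driver's handle, 90 mm above the blade's end, axes of the driver; pinch it across the 24 mm sides (along y).
- driver_tip (a point): middle of the end of the driver's blade, axes of the driver.
- core_tall: bystander: loose asphalt core, 87 mm in diameter, 82 mm high, standing.
- core_lying: bystander: loose asphalt core lying on its side, 86 x 66 x 85 mm.
- mallet: bystander: loose rubber mallet, 221 mm long, lying flat.

How it is judged (in metres and radians):
On the way, in this order (a step that is already met when the one before it is completed fails the run):
1. the end plate is pushed up so that the bolt head stands in the cam (gap under 5.5 mm) (value of joint end_plate below 0.0055 m), for 0.1 s.
2. the driver's blade is seated at least 6 mm deep in the slot of the cam (z of driver_tip in the frame of cam_axis below -0.006 m and horizontal distance between driver_tip and cam_axis below 0.006 m), for 0.1 s.
3. the cam has drawn the end plate flush (gap under 1.5 mm) (value of joint end_plate below 0.0015 m), for 0.2 s.
At the end, for the whole second after the job is handed in: The end plate is flush with the cradle (gap under 1.5 mm) and stays so; the driver stands upright (within 0.12 rad) and still in the pocket of its stand, its collar down on the top (blade's end under 9 mm above the worktop) (value of joint end_plate below 0.0015 m and horizontal distance between driver and stand below 0.012 m and height (world z) of driver below 0.009 m and angle between driver's own z axis and vertical below 0.12 rad and linear speed of driver below 0.02 m/s); the robot touches nothing.
It fails at once if the driver bears on the cradle or its cam with more than 30 N (contact force between driver and cradle above 30 N).
It fails at once if the standing core is moved more than 20 mm (distance of core_tall from where it was at the start of the episode above 0.02 m).
It fails at once if the lying core is moved more than 20 mm (distance of core_lying from where it was at the start of the episode above 0.02 m).
It fails at once if the mallet is moved more than 20 mm (distance of mallet from where it was at the start of the episode above 0.02 m).
It also fails if it takes over 72 s, if anything falls off the work surface, if the arm or the gripper's body presses on something with over 40 N, if the wrist force passes 120 N, or if a joint passes its speed limit or range.

## Working session

There is one attempt and no reset: what is moved stays moved. The work goes in short steps, Python scripts to look and compute and a shell command to move; the robot and the scene stay as the last step left them, time stands still between calls to the robot, and variables do not carry over. Pictures are saved under pics/ and viewed, at most 11 in all, crops included, and the job is handed in when it is done.

```bash
ls; mkdir -p pics
python3 - <<'E'
from rig import arm
import cv2,numpy as np
o=arm.get_obs();print(o,arm.pinch_z)
for n in("scene","top"):
    f=arm.grab_frame(n);cv2.imwrite(f"pics/{n}0.png",f["color"][:,:,::-1]);np.savez(f"pics/{n}0.npz",**f)
    print(n,f["intrinsics"].tolist(),np.round(f["world_to_cam"],3).tolist())
E
```

```text
pics
{'clock': 0.0, 'qpos': array([ 1.09038705,  0.33286946, -0.06471698,  1.46095933,  0.02163558,
        1.34989496, -0.08851608]), 'qvel': array([-3.89929599e-04,  1.12076532e-03,  5.10229284e-04, -1.65468248e-06,
        1.28967386e-03,  2.75673515e-03,  3.00077194e-04]), 'joint_torque': array([-3.76387152e-05, -6.25450587e+01,  4.90462838e-02, -3.91611063e+01,
        1.61261408e-02,  9.82607628e-03, -6.65776938e-06]), 'tool_pos': array([ 276.06461137, -560.30034227,  230.50889514]), 'ee_rot': array([-3.14016161e+00,  9.63239224e-05,  4.57838504e-01]), 'force': array([-0.61061568, -0.94852016, -0.34388838]), 'wrist_torque': array([-0.01463648, -0.0231241 , -0.00084951]), 'grasp_force': 0.0, 'opening': 85.42896637520779} 18.700000000000003
scene [[393.6670060793435, 0.0, 319.1500481881923], [0.0, 393.6670060793435, 198.9009764985807], [0.0, 0.0, 1.0]] [[-0.497, -0.867, 0.014, 359.089], [-0.573, 0.317, -0.755, 395.514], [0.651, -0.383, -0.655, 913.172], [0.0, 0.0, 0.0, 1.0]]
top [[457.8982694929068, 0.0, 319.07533824910394], [0.0, 457.8982694929068, 195.08964878491702], [0.0, 0.0, 1.0]] [[-0.009, -0.997, -0.072, 73.28], [-0.986, 0.021, -0.167, 621.21], [0.168, 0.069, -0.983, 1166.22], [0.0, 0.0, 0.0, 1.0]]
```

View pics/scene0.png

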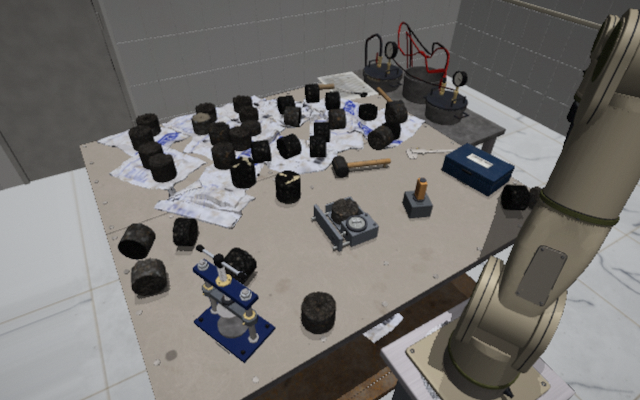

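View pics/top0.png

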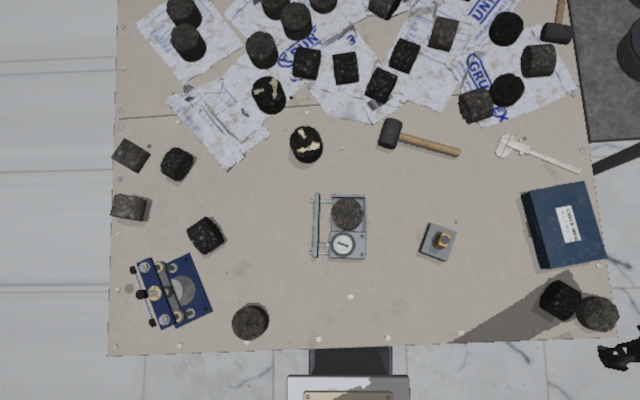

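The scene view shows the cradle near (345,222) and the driver in its stand near (418,200). In the top view, the cam is at about (343,244), the end plate at (317,226) and the stand at (438,242). I'll zoom in on the top view.

Run:
```python
import cv2
a=cv2.imread("pics/top0.png")
c=cv2.resize(a[182:272,300:380],None,fx=6,fy=6,interpolation=cv2.INTER_CUBIC)
d=cv2.resize(a[212:272,410:470],None,fx=5,fy=5,interpolation=cv2.INTER_CUBIC)
import numpy as np
o=np.zeros((540,790,3),np.uint8);o[:540,:480]=c;o[:300,485:785]=d
cv2.imwrite("pics/crop1.png",o)
```

```text
(no output)
```

View pics/crop1.png

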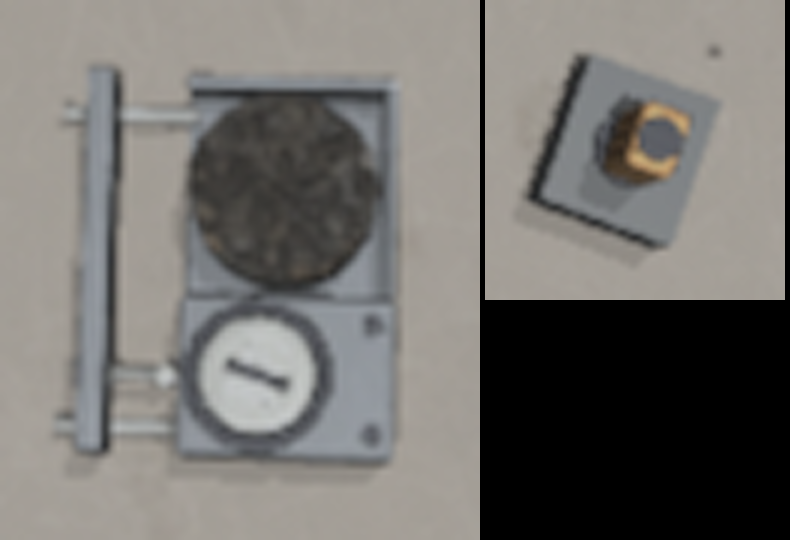

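In the crop, the cam centre is at about (259,376) and its slot runs from (230,364) to (288,385). The plate's top runs from (90,68) to (78,450). The stand's top corners are at about (590,55), (721,100), (665,245) and (540,193), and the driver's top end is at about (662,138).

```bash
cat > h.py <<'E'
import numpy as np
from scipy.spatial.transform import Rotation as R
def back(f,uv,z):
    K=np.array(f["intrinsics"]);T=np.array(f["world_to_cam"])
    d=T[:3,:3].T@np.linalg.solve(K,[uv[0],uv[1],1.]);c=-T[:3,:3].T@T[:3,3]
    return c+d*(z-c[2])/d[2]
def proj(f,p):
    K=np.array(f["intrinsics"]);T=np.array(f["world_to_cam"])
    q=K@(T[:3,:3]@np.asarray(p,float)+T[:3,3]);return q[:2]/q[2]
def rel(arm,pos,yaw,obs=None):
    """shift (cm) and turn (deg) in tool axes from measured pose to TCP pos, tool down with yaw"""
    o=obs or arm.get_obs();A=R.from_euler('xyz',o["ee_rot"])
    B=R.from_euler('xyz',[np.pi,0,yaw])
    return np.round(A.inv().apply(np.asarray(pos)-o["tool_pos"])/10,2),np.round((A.inv()*B).as_rotvec(degrees=True),2)
E
python3 - <<'E'
from h import *
f=dict(np.load("pics/top0.npz"))
def c1(p,z):return np.round(back(f,(300+(p[0]+.5)/6-.5,182+(p[1]+.5)/6-.5),z),1)
def c2(p,z):return np.round(back(f,(410+(p[0]-485+.5)/5-.5,212+(p[1]+.5)/5-.5),z),1)
print("cam",c1((259,376),61),"collar",c1((258,377),61))
a,b=c1((230,364),61),c1((288,385),61);print("slot",a,b,np.linalg.norm(a-b))
print("plate outer top",c1((90,68),56),c1((78,450),56),"inner",c1((117,68),56),c1((104,448),56))
print("block",c1((181,298),50),c1((180,457),50),c1((390,460),50))
print("far corner pocket",c1((398,78),40),c1((192,75),40))
S=[c2(p,50) for p in((590,55),(721,100),(665,245),(540,193))];print("stand",S,np.mean(S,0))
print("driver top",c2((662,138),124))
E
```

```text
cam [490.4   2.9  61. ] collar [490.    3.3  61. ]
slot [495.8  15.3  61. ] [486.4  -9.6  61. ] 26.6152212089248
plate outer top [628.2  75.6  56. ] [459.8  82.1  56. ] inner [628.   63.6  56. ] [460.5  70.8  56. ]
block [525.7  36.7  50. ] [456.5  38.1  50. ] [454.1 -52.9  50. ]
far corner pocket [623.5 -61.1  40. ] [626.8  31.   40. ]
stand [array([ 544.2, -226.5,   50. ]), array([ 519.7, -292.1,   50. ]), array([ 445.8, -259.5,   50. ]), array([ 473.1, -197.5,   50. ])] [ 495.7 -243.9   50. ]
driver top [ 495.4 -246.3  124. ]
```

Cam axis is at about (490, 3), cradle yaw about -0.035 and gap about 31 mm. The slot lies about 0.33 rad clockwise of the cradle's y axis. The stand is at (496,-244) with yaw about -0.39. All of these agree with the given sizes. I'll push the plate first with closed fingers.

Run:
```python
from rig import arm
from h import *
print(rel(arm,(480,-250,231),0.458),rel(arm,(494,125,200),1.535))
```

```text
(array([ 3.201e+01, -1.883e+01, -2.000e-02]), array([-0.07,  0.  , -0.01])) (array([ 49.84, -51.84,   3.12]), array([-7.000e-02, -4.000e-02, -6.172e+01]))
```

```bash
python3 -m handwheel '0 32 -18.8 0 0 0 -20;0 32 -18.8 0 0 0 -20;0 32 -18.8 0 0 0 -20;0 32 -18.8 0 0 0 -20;0 32 -18.8 0 0 0 -20;0 49.8 -51.8 3 0 0 -61.7;0 49.8 -51.8 3 0 0 -61.7;0 49.8 -51.8 3 0 0 -61.7;0 49.8 -51.8 3 0 0 -61.7;0 49.8 -51.8 3 0 0 -61.7;0 49.8 -51.8 3 0 0 -61.7;0 49.8 -51.8 3 0 0 -61.7' 40
python3 - <<'E'
from rig import arm
from h import *
print(rel(arm,(494,125,200),1.535),rel(arm,(494,105,28),1.535))
E
```

```text
clock: 1.6
tool_pos: [493.7, 126.5, 201.2]
ee_rot: [3.141, 0.0, 1.536]
force: [0.5, -0.5, 0.5]
opening: 0.3
grasp_force: 0.0
(array([-0.15,  0.04,  0.12]), array([0.01, 0.  , 0.04])) (array([-2.14,  0.11, 17.32]), array([0.01, 0.  , 0.04]))
```

```bash
python3 -m handwheel '0 -1.7 0.1 5 0 0 0;0 -1.7 0.1 11 0 0 0;0 -1.7 0.1 15 0 0 0;0 -1.7 0.1 17.3 0 0 0;0 -1.7 0.1 17.3 0 0 0' && python3 -m handwheel '0 -1 0 0 0 0 0;0 -1.6 0 0 0 0 0;0 -2.2 0 0 0 0 0;0 -2.8 0 0 0 0 0;0 -3.3 0 0 0 0 0;0 -3.6 0 0 0 0 0;0 -3.8 0 0 0 0 0;0 -3.8 0 0 0 0 0'
```

```text
clock: 2.22
tool_pos: [492.9, 106.9, 26.7]
ee_rot: [-3.138, 0.0, 1.535]
force: [-0.1, -0.6, -0.0]
opening: -0.1
grasp_force: 0.0
clock: 3.22
tool_pos: [492.9, 68.8, 28.2]
ee_rot: [-3.141, 0.0, 1.534]
force: [0.2, 0.8, 1.0]
opening: 0.0
grasp_force: 0.2
```

```bash
python3 -m handwheel '0 -0.2 0 0 0 0 0;0 -0.4 0 0 0 0 0;0 -0.4 0 0 0 0 0'; python3 -m handwheel '0 -0.2 0 0 0 0 0;0 -0.3 0 0 0 0 0;0 -0.3 0 0 0 0 0'
```

```text
clock: 3.6
tool_pos: [492.8, 67.1, 28.2]
ee_rot: [3.141, -0.002, 1.536]
force: [1.4, 7.9, -2.2]
opening: -0.1
grasp_force: 4.4
clock: 3.98
tool_pos: [492.7, 66.9, 28.3]
ee_rot: [3.141, -0.006, 1.538]
force: [1.4, 18.2, -5.6]
opening: -0.1
grasp_force: 9.1
```

The plate came to a hard stop at y = 67, with the push force rising to 18 N. I'll back off, rise and look at the cam with the wrist camera on the way to the driver.

```bash
python3 -m handwheel '0 2 0 0 0 0 0;0 2 0 -4 0 0 0;0 2 0 -10 0 0 0;0 2 0 -16 0 0 0;0.6 -4 0 -17 0 0 0;0.6 -8 0 -17 0 0 0;0.6 -9 0 -17 0 0 0;0.6 -9 0 -17 0 0 0'
python3 - <<'E'
from rig import arm
from h import *
import cv2
o=arm.get_obs();print(o["tool_pos"],o["ee_rot"])
for n in("wrist",):
    f=arm.grab_frame(n);cv2.imwrite(f"pics/{n}1.png",f["color"][:,:,::-1]);np.savez(f"pics/{n}1.npz",**f)
    print(proj(f,(490,3,61)))
print(rel(arm,(495.5,-245,180),-0.39))
E
```

```text
clock: 4.97
tool_pos: [489.3, -28.0, 198.1]
ee_rot: [-3.141, 0.0, 1.534]
force: [-0.5, 0.6, 0.2]
opening: 51.3
grasp_force: 0.0
[489.2732454  -28.00224566 198.06224977] [-3.14094877e+00  2.16451577e-06  1.53368476e+00]
[313.96042952 156.47982381]
(array([-21.77,   1.39,   1.8 ]), array([-4.0000e-02,  2.0000e-02,  1.1032e+02]))
```

View pics/wrist1.png

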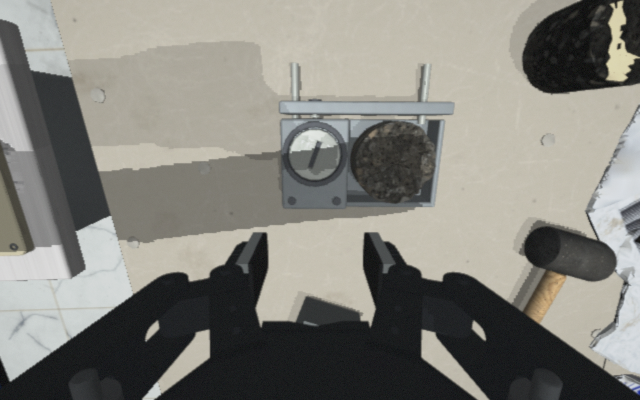

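The wrist view shows the plate pushed up, with only a sliver of gap. The disc centre is near (314,154) and the slot runs from about (309,166) to (319,141). I'll zoom in for the exact values.

Run:
```python
import cv2
a=cv2.imread("pics/wrist1.png")
cv2.imwrite("pics/crop2.png",cv2.resize(a[90:180,270:370],None,fx=6,fy=6,interpolation=cv2.INTER_CUBIC))
```

```text
(no output)
```

View pics/crop2.png

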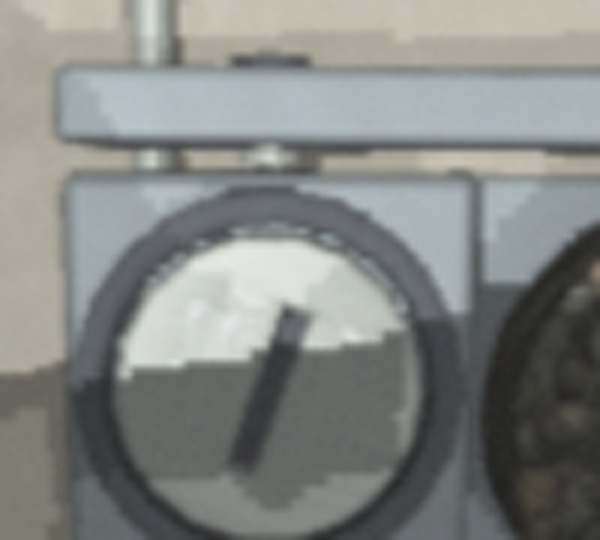

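Run:
```python
from h import *
f=dict(np.load("pics/wrist1.npz"))
def c(p,z):return back(f,(270+(p[0]+.5)/6-.5,90+(p[1]+.5)/6-.5),z)
print("cam",c((268,387),61),"slotmid",c((269,388),61))
a,b=c((296,308),61),c((242,468),61);d=a-b;print("slot len",np.linalg.norm(d),"world angle",np.arctan2(d[1],d[0]))
print("plate inner",c((62,136),56),c((598,147),56),"outer",c((62,68),56),c((598,72),56),"block front",c((70,176),50),c((470,176),50))
print("block sides",c((70,180),50),c((70,500),50))
```

```text
cam [490.37673304   5.35827585  61.        ] slotmid [490.53567864   5.18781847  61.        ]
slot len 27.809085097742347 world angle 1.20659341818384
plate inner [458.53253285  46.41484214  56.        ] [545.24113616  41.50962306  56.        ] outer [459.26138269  56.8353989   56.        ] [545.08096931  53.06006873  56.        ] block front [458.69649045  40.17656843  50.        ] [525.15009801  37.7290616   50.        ]
block sides [458.65251021  39.53628128  50.        ] [454.95354446 -14.31518289  50.        ]
```

The measurements agree: cam at about (490.4, 4.8), slot at world angle 1.207, gap about 4–5 mm. Now I'll go above the driver.

```bash
python3 -m handwheel '1 -5 0 0 0 0 10;1 -10 0.5 0 0 0 20;1 -15 1 0 0 0 30;1 -21.8 1.4 1 0 0 45;1 -21.8 1.4 1 0 0 60;1 -21.8 1.4 1 0 0 70;1 -21.8 1.4 1 0 0 80;1 -21.8 1.4 1 0 0 90;1 -21.8 1.4 1 0 0 100;1 -21.8 1.4 1 0 0 110.3;1 -21.8 1.4 1 0 0 110.3'
python3 - <<'E'
from rig import arm
from h import *
import cv2
o=arm.get_obs();print(o["tool_pos"],o["ee_rot"],o["qpos"])
for n in("wrist",):
    f=arm.grab_frame(n);cv2.imwrite(f"pics/{n}2.png",f["color"][:,:,::-1]);np.savez(f"pics/{n}2.npz",**f)
    print(proj(f,(495.5,-245,124)))
E
```

```text
clock: 6.4
tool_pos: [496.5, -244.1, 188.0]
ee_rot: [-3.141, 0.0, -0.392]
force: [-0.1, 0.1, -1.2]
opening: 85.3
grasp_force: 0.0
[ 496.51361471 -244.13324571  188.0492111 ] [-3.14101213e+00  4.92785305e-04 -3.91894121e-01] [ 0.62282024  0.21990844 -0.28340234  1.70001377  0.06409575  1.23129093
 -1.63819469]
[316.58110827 211.01648093]
```

View pics/wrist2.png

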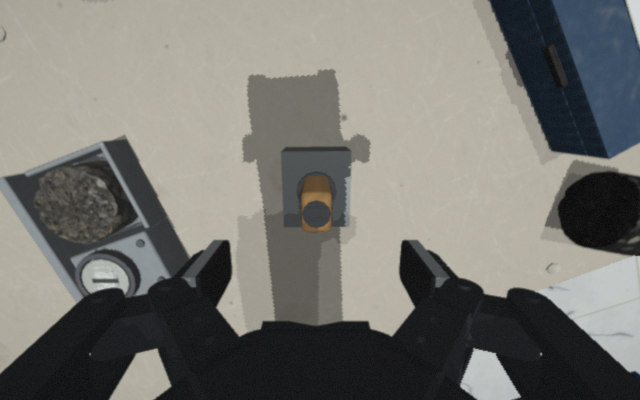

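The driver's top is at about (316,214), within 3 px of the prediction, and the stand is square to the image, so the yaw is right. Descend and grip.

Run:
```python
from rig import arm
from h import *
f=dict(np.load("pics/wrist2.npz"))
p=back(f,(316,214),124);print(p,back(f,(316.5,146),50),back(f,(282,226),50),back(f,(350,226),50),back(f,(282,148),50))
print(rel(arm,(p[0],p[1],75),-0.392))
```

```text
[ 493.4178387  -243.65521563  124.        ] [ 535.24089725 -261.6288603    50.        ] [ 471.29721543 -195.51667362   50.        ] [ 443.61658609 -262.56679412   50.        ] [ 546.4602547  -229.33839122   50.        ]
(array([-0.3 ,  0.07, 11.31]), array([-0.03,  0.03, -0.18]))
```

```bash
python3 -m handwheel '1 -0.1 0.15 5 0 0 0;1 -0.1 0.15 9 0 0 0;1 -0.1 0.15 11.3 0 0 0;1 -0.1 0.15 11.3 0 0 0;0.2 -0.1 0.15 11.3 0 0 0;0 -0.1 0.15 11.3 0 0 0;0 -0.1 0.15 11.3 0 0 0;0 -0.1 0.15 11.3 0 0 0;0 -0.1 0.15 11.3 0 0 0;0 -0.1 0.15 11.3 0 0 0' 70; python3 -c "
from rig import arm;o=arm.get_obs();print(o['tool_pos'],o['ee_rot'],o['force'],o['wrist_torque'])"
```

```text
clock: 7.7
tool_pos: [494.8, -247.1, 76.1]
ee_rot: [-3.141, -0.001, -0.39]
force: [-0.7, 1.2, 6.2]
opening: 23.3
grasp_force: 68.8
[ 494.8185783  -247.14794874   76.13993625] [-3.14146618e+00 -1.43191043e-03 -3.90150880e-01] [-0.70765706  1.24097803  6.21976007] [ 0.35847523  0.11231768 -0.02326289]
```

Gripped at 23.3 mm with 69 N. Lift, then turn the blade toward the slot.

```bash
python3 -m handwheel '0 0 0 -2 0 0 0;0 0 0 -5 0 0 0;0 0 0 -9 0 0 0;0 0 0 -10 0 0 0;0 0 0 -10 0 0 0'
python3 - <<'E'
from rig import arm
from h import *
import cv2
o=arm.get_obs();print(o["tool_pos"],o["ee_rot"],o["force"],o["wrist_torque"])
f=arm.grab_frame("wrist");cv2.imwrite("pics/wrist3.png",f["color"][:,:,::-1]);np.savez("pics/wrist3.npz",**f)
A=R.from_euler('xyz',o["ee_rot"])
for z in(-48,-20,71):print(proj(f,o["tool_pos"]+A.apply([0,0,z])))
print(rel(arm,(490.4,4.8,166),1.207))
E
```

```text
clock: 8.32
tool_pos: [494.1, -247.3, 175.3]
ee_rot: [3.141, -0.0, -0.391]
force: [-0.1, -0.1, -2.2]
opening: 23.0
grasp_force: 68.7
[ 494.1273898  -247.3495201   175.25343826] [ 3.14133990e+00 -4.88427136e-04 -3.90626772e-01] [-0.05946152 -0.13767364 -2.24217398] [-0.03199637 -0.04170361  0.04717262]
[315.02530278 299.57440895]
[315.03647986 264.05639028]
[315.05425278 207.5784074 ]
(array([ -9.89, -23.17,   0.84]), array([-5.000e-02,  6.000e-02, -9.153e+01]))
```

View pics/wrist3.png

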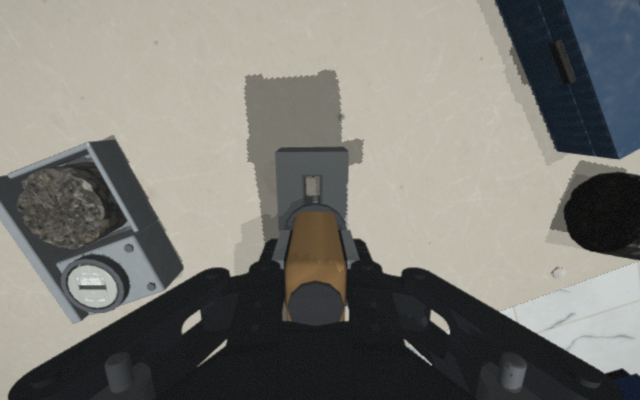

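The driver hangs straight in the grip. Its top is at (316,303), within about 1 mm of the tool axis. The stand's pocket shows at (312,187). On to the cam.

```bash
python3 -m handwheel '0 -1 -2.3 0 0 0 -9;0 -2.2 -5.2 0 0 0 -19;0 -3.4 -8 0 0 0 -29;0 -4.7 -11 0 0 0 -39;0 -6 -14 0 0 0 -49;0 -7.2 -17 0 0 0 -59;0 -8.5 -20 0 0 0 -69;0 -9.5 -22.5 0 0 0 -79;0 -9.9 -23.2 0.8 0 0 -88;0 -9.9 -23.2 0.8 0 0 -91.5;0 -9.9 -23.2 0.8 0 0 -91.5;0 -9.9 -23.2 0.8 0 0 -91.5'
python3 - <<'E'
from rig import arm
from h import *
import cv2
o=arm.get_obs();print(o["tool_pos"],o["ee_rot"],o["force"],o["wrist_torque"],o["qpos"])
f=arm.grab_frame("wrist");cv2.imwrite("pics/wrist4.png",f["color"][100:250,220:420,::-1].repeat(4,0).repeat(4,1));np.savez("pics/wrist4.npz",**f)
A=R.from_euler('xyz',o["ee_rot"])
for z in(71,):print((proj(f,o["tool_pos"]+A.apply([0,0,z]))-[220,100])*4)
for p in((490.4,4.8,61),(490.4+26*.356,4.8+26*.934,61)):print((proj(f,p)-[220,100])*4)
print(rel(arm,(490.4,4.8,140),1.207))
E
```

```text
clock: 9.88
tool_pos: [490.6, 4.8, 166.6]
ee_rot: [-3.141, 0.0, 1.205]
force: [-0.2, -1.0, -1.2]
opening: 23.2
grasp_force: 68.7
[490.56157762   4.8258454  166.62240121] [-3.14054914e+00  2.50348879e-04  1.20474709e+00] [-0.22987916 -0.95787022 -1.23508352] [-0.00997707 -0.04793022 -0.01215317] [ 0.46744519  0.13186332 -0.605336    1.86464736  0.08102439  1.17052849
 -0.53157516]
[375.62200109 425.35791631]
[376.19657077 380.62045098]
[375.88945966 267.94761394]
(array([-0.01, -0.02,  2.69]), array([-0.04,  0.01, -0.12]))
```

View pics/wrist4.png

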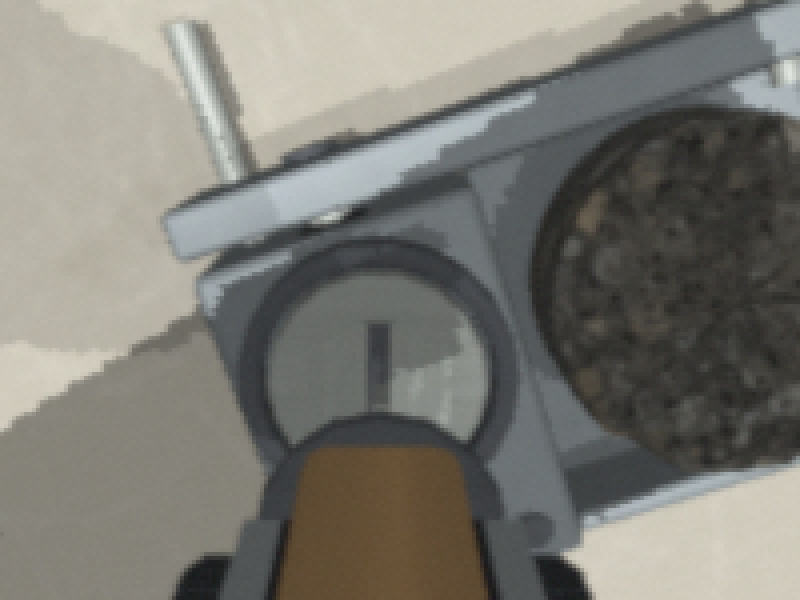

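The slot at crop x ≈ 378 lines up with the tool axis (376), and the disc centre is at about (379,384) against a prediction of (376,381). That puts the blade within about 1 mm. Descend gently and feel.

```bash
python3 -m handwheel '0 -0.05 0 1.5 0 0 0;0 -0.05 0 2.6 0 0 0;0 -0.05 0 3.1 0 0 0;0 -0.05 0 3.1 0 0 0'; python3 -m handwheel '0 0 0 0.2 0 0 0;0 0 0 0.3 0 0 0;0 0 0 0.4 0 0 0;0 0 0 0.4 0 0 0'
```

```text
clock: 10.42
tool_pos: [490.5, 4.6, 135.8]
ee_rot: [-3.141, 0.0, 1.207]
force: [-0.3, -0.5, -1.0]
opening: 23.3
grasp_force: 68.7
clock: 10.92
tool_pos: [490.8, 4.6, 132.3]
ee_rot: [3.141, 0.0, 1.207]
force: [-0.2, -0.9, -1.8]
opening: 23.2
grasp_force: 68.7
```

```bash
python3 -m handwheel '0 0 0 0.1 0 0 0;0 0 0 0.2 0 0 0;0 0 0 0.2 0 0 0'; python3 -m handwheel '0 0 0 0.1 0 0 0;0 0 0 0.2 0 0 0;0 0 0 0.2 0 0 0'
```

```text
clock: 11.3
tool_pos: [491.2, 4.6, 131.4]
ee_rot: [3.14, 0.0, 1.207]
force: [-3.4, 0.1, 11.5]
opening: 23.1
grasp_force: 70.5
clock: 11.68
tool_pos: [490.6, 4.8, 128.1]
ee_rot: [-3.141, -0.0, 1.207]
force: [-1.2, 1.6, -0.7]
opening: 23.1
grasp_force: 69.2
```

The blade met the rim and then dropped in, to a depth of about 3–4 mm. Continue to the floor.

```bash
python3 -m handwheel '0 0 0 0.15 0 0 0;0 0 0 0.3 0 0 0;0 0 0 0.4 0 0 0;0 0 0 0.4 0 0 0'; python3 -m handwheel '0 0 0 0.1 0 0 0;0 0 0 0.2 0 0 0;0 0 0 0.2 0 0 0'
```

```text
clock: 12.18
tool_pos: [490.6, 4.7, 124.1]
ee_rot: [-3.141, -0.0, 1.207]
force: [-2.4, 3.3, -0.3]
opening: 23.1
grasp_force: 69.2
clock: 12.55
tool_pos: [490.7, 4.8, 122.5]
ee_rot: [-3.141, -0.0, 1.207]
force: [-4.2, 4.3, 4.4]
opening: 23.3
grasp_force: 69.6
```

The blade is on the floor at a TCP z of about 122.4, seated about 9.5 mm deep. I'll ease the side load and start turning clockwise in stages.

```bash
python3 -m handwheel '0 0.03 -0.08 -0.05 0 0 0;0 0.03 -0.08 -0.05 0 0 0'; python3 -m handwheel '0 0 0 0 0 0 3;0 0 0 0 0 0 6;0 0 0 0 0 0 9;0 0 0 0 0 0 12;0 0 0 0 0 0 15;0 0 0 0 0 0 15'; python3 -c "
from rig import arm;o=arm.get_obs();print(o['wrist_torque'],o['force'])"
```

```text
clock: 12.8
tool_pos: [490.3, 4.9, 122.8]
ee_rot: [3.141, 0.0, 1.206]
force: [0.4, 2.3, -2.3]
opening: 23.3
grasp_force: 68.9
clock: 13.55
tool_pos: [490.2, 4.9, 122.8]
ee_rot: [3.141, 0.0, 0.945]
force: [-0.6, 1.9, -1.1]
opening: 23.3
grasp_force: 69.1
[0.55211382 0.29268274 0.02927163] [-0.59981892  1.85275189 -1.08640632]
```

```bash
python3 -m handwheel '0 0 0 0 0 0 4;0 0 0 0 0 0 8;0 0 0 0 0 0 12;0 0 0 0 0 0 16;0 0 0 0 0 0 20' ; python3 -c "
from rig import arm;o=arm.get_obs();print(o['wrist_torque'],o['force'])"; python3 -m handwheel '0 0 0 0 0 0 4;0 0 0 0 0 0 8;0 0 0 0 0 0 12;0 0 0 0 0 0 15;0 0 0 0 0 0 15' ; python3 -c "
from rig import arm;o=arm.get_obs();print(o['wrist_torque'],o['force'])"
```

```text
clock: 14.18
tool_pos: [490.2, 4.8, 122.8]
ee_rot: [3.141, 0.0, 0.595]
force: [-1.6, 1.8, -0.7]
opening: 23.1
grasp_force: 69.1
[0.45866272 0.33932558 0.08575541] [-1.62725423  1.80002736 -0.73213251]
clock: 14.8
tool_pos: [490.1, 4.8, 122.8]
ee_rot: [3.141, 0.0, 0.335]
force: [-1.8, 0.8, -0.9]
opening: 23.3
grasp_force: 69.1
[0.17743845 0.29940187 0.17831652] [-1.77408847  0.82533644 -0.93577473]
```

```bash
python3 -m handwheel '0 0 0 0 0 0 2.5;0 0 0 0 0 0 5;0 0 0 0 0 0 5' ; python3 -c "
from rig import arm;o=arm.get_obs();print(o['wrist_torque'],o['force'])"; python3 -m handwheel '0 0 0 0 0 0 1.5;0 0 0 0 0 0 3;0 0 0 0 0 0 3'
python3 - <<'E'
from rig import arm
from h import *
import cv2
o=arm.get_obs();print(o['wrist_torque'],o['force'])
f=arm.grab_frame("wrist");cv2.imwrite("pics/wrist5.png",cv2.resize(f["color"][90:240,220:420,::-1],None,fx=4,fy=4,interpolation=cv2.INTER_CUBIC));np.savez("pics/wrist5.npz",**f)
E
```

```text
clock: 15.18
tool_pos: [490.1, 4.8, 122.8]
ee_rot: [3.141, 0.0, 0.248]
force: [-1.3, 0.2, -0.8]
opening: 23.0
grasp_force: 69.1
[0.03768583 0.3266479  0.11068142] [-1.33649218  0.2049266  -0.77565508]
clock: 15.55
tool_pos: [490.1, 4.8, 122.8]
ee_rot: [3.141, 0.0, 0.194]
force: [-1.0, -0.7, -0.2]
opening: 22.8
grasp_force: 69.1
[-0.29853625  0.29126802  0.1223252 ] [-1.03062949 -0.74577511 -0.24100771]
```

View pics/wrist5.png

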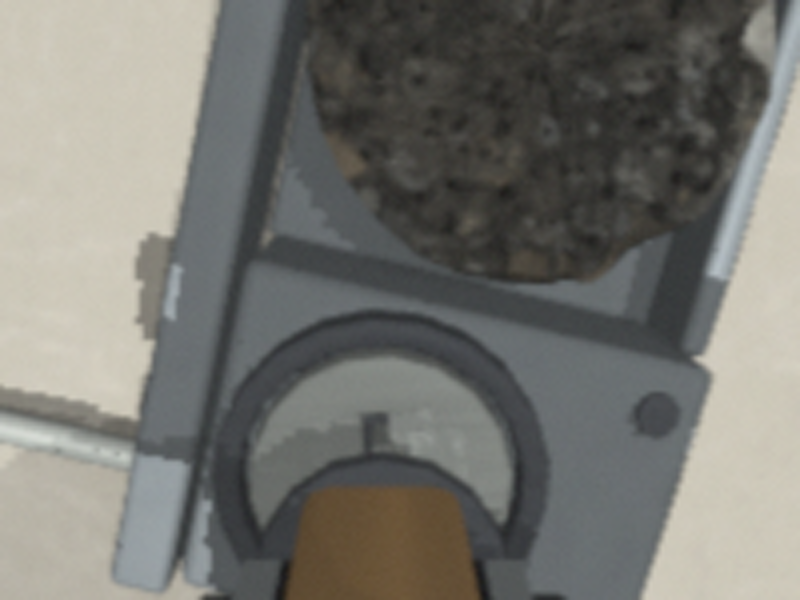

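The plate now lies against the block. The slot shows at crop x 364–387, near the image vertical, so the disc has followed the tool. I'll measure the remaining gap and cradle yaw from this picture.

Run:
```python
from h import *
import cv2
f=dict(np.load("pics/wrist5.npz"))
def c(p,z):return back(f,(220+(p[0]+.5)/4-.5,90+(p[1]+.5)/4-.5),z)
po=[c(p,56) for p in((113,578),(219,3))];pi=[c(p,56) for p in((170,588),(305,3))]
bl=[c(p,50) for p in((188,580),(252,262))];cs=c((383,487),61);coll=[c(p,61) for p in((216,480),(548,480))]
print("outer",po,"inner",pi,"block",bl,"rim top",c((383,312),61),coll)
d=po[1]-po[0];print("yaw",np.arctan2(d[1],d[0]))
y=np.arctan2(d[1],d[0]);n=np.array([-np.sin(y),np.cos(y),0])
cam=np.array([490.4,4.8,0])
print([round(float((q-cam)@n),1) for q in po+pi+bl])
# intensity profile across the gap
g=cv2.cvtColor(f["color"],cv2.COLOR_RGB2GRAY)
for cy in(400,480,540):print(g[90+cy//4,245:282])
```

```text
outer [array([458.98842713,  53.12381814,  56.        ]), array([570.33125813,  49.09697807,  56.        ])] inner [array([459.04862554,  41.58345504,  56.        ]), array([573.24041672,  34.3051757 ,  56.        ])] block [array([458.74855973,  38.88411463,  50.        ]), array([525.93298687,  36.58139932,  50.        ])] rim top [523.09927091  10.50353351  61.        ] [array([485.14666948,  35.58499548,  61.        ]), array([497.39297301, -26.72377137,  61.        ])]
yaw -0.03615038090165118
[47.2, 47.2, 35.6, 32.5, 32.9, 33.0]
[200 201 200 199 199 200 201 199 195 171 115  93 105 112 111 110 111 111
 111 111 111 112 112 109 105  94  77  62  63  74  94 100  89  66  69  70
  71]
[176 176 175 175 175 175 158 134 144 155 159 157 158 157 155 157 158 158
 157 155 143 118  84  61  64  75  82  78  65  58  59  57  59  54  52  43
  58]
[180 179 175 155 127 142 152 156 156 157 157 160 160 161 160 159 158 143
 117  81  62  76 105 133 144 134 100  90  86  85  86  81  68  58  59  61
  60]
```

The outer face now sits 47.2 mm from the cam against 47 expected, so the plate is flush. I'll turn 1.5° more for margin (disc at about 1.29, stop at 1.4), then relax the torque and withdraw the driver straight up.

```bash
python3 -m handwheel '0 0 0 0 0 0 1;0 0 0 0 0 0 1.5;0 0 0 0 0 0 1.5' ; python3 -c "
from rig import arm;o=arm.get_obs();print(o['wrist_torque'],o['force'])"; python3 -m handwheel '0 0 0 0 0 0 -2;0 0 0 0 0 0 -3.5;0 0 0 0 0 0 -3.5';  python3 -c "
from rig import arm;o=arm.get_obs();print(o['wrist_torque'],o['force'])"; python3 -m handwheel '0 0 0 -0.3 0 0 0;0 0 0 -0.8 0 0 0;0 0 0 -1.5 0 0 0;0 0 0 -3 0 0 0;0 0 0 -5 0 0 0;0 0 0 -5.2 0 0 0;0 0 0 -5.2 0 0 0'
python3 - <<'E'
from rig import arm
from h import *
import cv2
f=arm.grab_frame("wrist");cv2.imwrite("pics/wrist6.png",cv2.resize(f["color"][70:270,180:440,::-1],None,fx=3,fy=3,interpolation=cv2.INTER_CUBIC));np.savez("pics/wrist6.npz",**f)
print(rel(arm,(494.6,-247.1,175),-0.391))
E
```

```text
clock: 15.98
tool_pos: [490.1, 4.9, 122.8]
ee_rot: [3.141, 0.0, 0.168]
force: [-0.5, -1.3, -1.0]
opening: 23.3
grasp_force: 69.1
[-0.66750348  0.26208225  0.10587594] [-0.48907489 -1.30933354 -0.97488699]
clock: 16.35
tool_pos: [490.3, 5.5, 122.9]
ee_rot: [-3.141, -0.001, 0.23]
force: [-0.4, 0.4, -0.9]
opening: 23.3
grasp_force: 69.0
[ 0.01732944  0.01110446 -0.01486556] [-0.4376725   0.36667183 -0.94905304]
clock: 17.23
tool_pos: [490.1, 5.1, 174.8]
ee_rot: [3.141, -0.0, 0.229]
force: [0.4, 0.8, -0.7]
opening: 23.3
grasp_force: 69.1
(array([-5.26, 24.66, -0.06]), array([1.000e-02, 3.000e-02, 3.553e+01]))
```

View pics/wrist6.png

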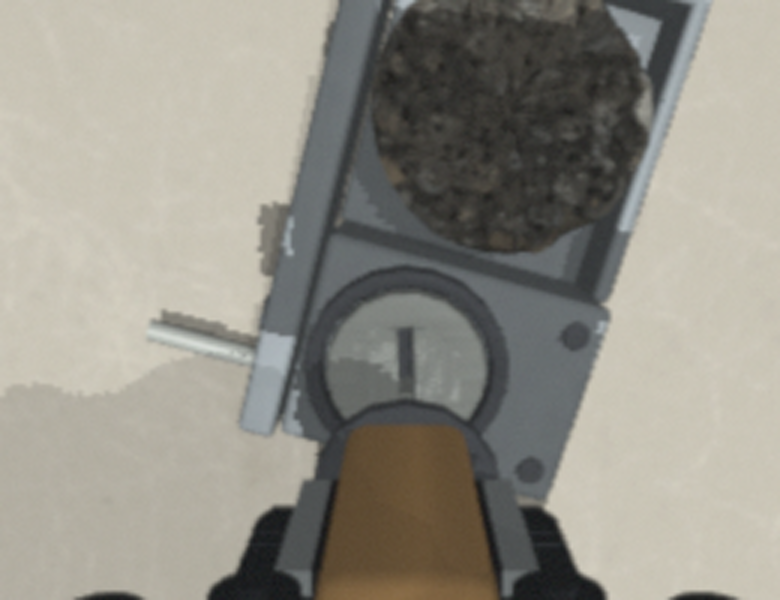

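The slot at (405,327)–(407,397) sits about 1.27 rad clockwise of the cradle's y axis, past 1.2 and short of the stop, and the plate is closed. Take the driver back over its stand.

```bash
python3 -m handwheel '0 -1 4 0 0 0 6;0 -2 9 0 0 0 13;0 -3 14 0 0 0 20;0 -4 19 0 0 0 27;0 -5 23 0 0 0 33;0 -5.3 24.7 0 0 0 35.5;0 -5.3 24.7 0 0 0 35.5;0 -5.3 24.7 0 0 0 35.5'
python3 - <<'E'
from rig import arm
from h import *
import cv2
o=arm.get_obs();print(o["tool_pos"],o["ee_rot"],o["force"])
f=arm.grab_frame("wrist");np.savez("pics/wrist7.npz",**f)
a=dict(np.load("pics/wrist3.npz"))["color"][130:230,260:370];b=f["color"][130:230,260:370]
# shift of the stand and of the handle relative to the picture after lifting
for n,s in(("stand",(slice(140,200),slice(265,360))),("handle",(slice(235,320),slice(290,345)))):
    A=cv2.cvtColor(dict(np.load("pics/wrist3.npz"))["color"][s],cv2.COLOR_RGB2GRAY).astype(np.float32);B=cv2.cvtColor(f["color"][s],cv2.COLOR_RGB2GRAY).astype(np.float32)
    print(n,cv2.phaseCorrelate(A,B,cv2.createHanningWindow(A.shape[::-1],cv2.CV_32F)))
print(rel(arm,(494.7,-247.1,175),-0.391))
E
```

```text
clock: 18.27
tool_pos: [494.9, -245.5, 174.6]
ee_rot: [-3.141, 0.001, -0.387]
force: [0.2, -0.1, -1.3]
opening: 23.5
grasp_force: 69.1
[ 494.94683622 -245.52341771  174.57909319] [-3.14086791e+00  5.45140417e-04 -3.86992707e-01] [ 0.22715008 -0.1213044  -1.30601403]
stand ((1.9443055455756095, -0.07627419949011838), 0.942512180407842)
handle ((-0.15249833267961677, -0.1147844246455918), 0.9450151641280563)
(array([ 0.03,  0.16, -0.03]), array([-0.03,  0.01,  0.23]))
```

The driver hasn't shifted in the grip, so a 1 mm correction in tool y brings it back to where it was lifted. Lower it by 98 mm, then feel for the stand.

```bash
python3 -m handwheel '0 0 0.1 3 0 0 0;0 0 0.1 5.5 0 0 0;0 0 0.1 7.5 0 0 0;0 0 0.1 9 0 0 0;0 0 0.1 9.6 0 0 0;0 0 0.1 9.6 0 0 0'; python3 -m handwheel '0 0 0 0.1 0 0 0;0 0 0 0.2 0 0 0;0 0 0 0.25 0 0 0;0 0 0 0.25 0 0 0'
```

```text
clock: 19.08
tool_pos: [494.5, -247.3, 78.7]
ee_rot: [-3.141, 0.0, -0.389]
force: [1.3, 3.5, -2.6]
opening: 23.3
grasp_force: 68.8
clock: 19.58
tool_pos: [495.3, -247.6, 77.5]
ee_rot: [-3.141, -0.002, -0.39]
force: [1.7, 5.5, 1.5]
opening: 23.1
grasp_force: 69.5
```

```bash
python3 -m handwheel '0 0 -0.1 0 0 0 0;0 0 -0.1 0.1 0 0 0;0 0 -0.1 0.15 0 0 0;0 0 -0.1 0.15 0 0 0'; python3 -m handwheel '0.35 0 0 0 0 0 0;0.5 0 0 0 0 0 0;1 0 0 0 0 0 0;1 0 0 0 0 0 0;1 0 0 0 0 0 0;1 0 0 0 0 0 0'; python3 -c "
from rig import arm;o=arm.get_obs();print(o['force'],o['wrist_torque'])"
```

```text
clock: 20.08
tool_pos: [495.4, -247.5, 76.1]
ee_rot: [-3.142, -0.002, -0.39]
force: [-0.8, 5.4, 9.9]
opening: 23.3
grasp_force: 71.0
clock: 20.82
tool_pos: [494.6, -247.5, 74.8]
ee_rot: [3.142, -0.0, -0.39]
force: [1.0, -0.1, 0.1]
opening: 85.3
grasp_force: 0.0
[ 0.9911989  -0.13151906  0.05876066] [ 0.0058156   0.01527429 -0.00546587]
```

```bash
python3 -m handwheel '1 0 0 -2 0 0 0;1 0 0 -6 0 0 0;1 0 0 -11 0 0 0;1 0 0 -16 0 0 0;1 -8 0 -18 0 0 0;1 -8 0 -18 0 0 0;1 -8 0 -18 0 0 0'
python3 - <<'E'
from rig import arm
import cv2,numpy as np
f=arm.grab_frame("wrist")["color"][...,::-1];t=arm.grab_frame("scene")["color"][...,::-1]
a=cv2.resize(f[60:260,180:440],None,fx=1.5,fy=1.5);b=cv2.resize(t[170:260,300:440],(390,250),interpolation=cv2.INTER_CUBIC)
cv2.imwrite("pics/end.png",np.vstack([a,b]))
E
```

```text
clock: 21.7
tool_pos: [420.1, -217.0, 255.7]
ee_rot: [3.141, -0.002, -0.391]
force: [0.3, 0.9, 0.9]
opening: 85.0
grasp_force: 0.0
```

View pics/end.png

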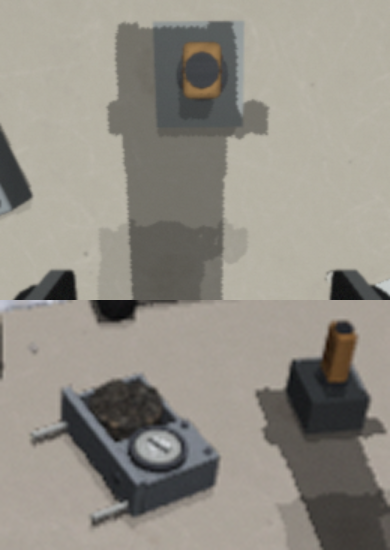

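The driver stands upright in its stand, with its top at (202,70) in the upper view. In the lower view the plate is closed against the cradle, and the arm is clear. Handing in.

```bash
python3 -c "
from rig import arm;print(arm.job_done())"
```

```text
the job is handed in; nothing more can be done
None
```

I closed the cradle and handed the job in at about 22 s: the end plate measures flush in the camera images, the cam is about 1.27 rad clockwise (short of its 1.4 rad stop), the driver stands upright in its stand, and the arm never went near the loose cores or the mallet; the hand-in returned no verdict.

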